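# Refit the interlocked roller guard on the bench dough roller

## Robot

A 6-joint arm with a two-finger parallel gripper is mounted at the origin on the work surface. World frame = base frame: x ahead of the robot, y to its left, z up, the work surface at z = 0. Lengths are in mm, angles in rad, forces in N, time in s.
With the tool pointing down it reaches from about 400 to 925 mm from the base axis. Payload 12.5 kg.
Tool frame: the origin (TCP) lies midway between the tips of the shut fingers; the grasp point (between the pads) lies 19 mm behind it (ctrl.grasp_offset is the distance from the TCP to the grasp point, in mm); x points along the fingers, y is the direction in which the jaws open and shut, and the axes are right-handed (so a half turn about x gives the same grasp; the last joint's range is limited). The gripper opens to 95 mm and grips with 3 to 60 N. Pads are 20 mm wide; open, the fingers measure 119 mm over their backs; the gripper's body (75 mm by 180 mm) begins 59 mm behind the grasp point.
Start: joints at [-1.352, 0.491, 1.559, -0, 1.092, -0.106], TCP at [199.473, -592.332, 214.661] pointing down, gripper open.
Joint ranges: [-3.1, 3.1], [-0.84, 2.19], [0.05, 2.79], [-1.13, 4.28], [0.06, 2.93], [-2.69, 2.69]. Speed limits (rad/s): [2.22, 2.22, 2.79, 3.14, 3.14, 3.14].

## Interface

Orientations are given as a unit quaternion [w, x, y, z].
In Python, from station import observe, vision, job, models, ctrl gives the robot as it stands.
- The arm moves only by the tool jog_arm, never from a script. Its arguments are lists of equal length, an entry for each row: "translation": the shift along the tool's x, y, z in mm, a list of three; "turn": the turn about the tool's x in degrees. A call has 1 to 20 rows; each row is the pose to reach, as a shift and turn from the pose commanded when the call began, along the tool's axes at that moment; what a row does not reach only later rows make up. A row lasts 1/12 s, in which the tool goes at most 41.7 mm and 7.16 degrees, less where a joint would pass 70% of its speed; a pose out of reach is approached as far as the arm can. A call with a gripper value outside its range is refused whole. "grip" is the gripper's target within -1 to 1 (shut at 1, half-way at 0, fully open at -1), set as the call begins (left out, the last holds). The fingers move at their own pace and stop on an object; "squeeze" is the grip in N (left out, the last holds). Time passes only in rows, so rows that repeat a pose let the fingers close. It gives the time, the measured TCP pose, the force and the opening at its end, in the units of the state.
- observe(): the state, without advancing time (a new reading comes with each control period).
- vision.get_image(name): name is "scene" or "side" or "wrist"; returns the picture (480x640x3 uint8, red, green, blue); there is no depth.
- vision.calibration(name): a dict with "K" (3x3 intrinsics, pixels), "T" (4x4, takes a point from camera to world coordinates). Camera axes: x right, y up, looking along -z (the intrinsics and any distortion apply to the point x, -y, -z); pixel columns grow to the right and rows downward; lengths in mm; the calibration is good to about 2 mm. A picture is of the moment at which its call begins: read the wrist's pose just before it. calibration takes no time and is no camera call; for the wrist camera it gives the pose at the moment of the call.
- job.hand_in(): hands the job in, once; it reports no verdict.
Trained networks look in the newest picture that a camera, given by its name, has taken for a name from the list of things; names that differ only in an ending like _2 or _b are one class to them, and where a whole thing is asked for, a point or a joint stands for the part that bears it (a point fixed in the world has none). Each returns a list of dicts, best first, with "conf" (0 to 1); they miss things now and then, are a little off and sometimes report something else, mostly with a low value. They report only what shows in the picture. A call takes as long as a camera call. They do not tell look-alikes from the thing itself.
- models.masks_of(camera, name): "region" (480x640 bool, what is visible of it) and "centre" ([column, row] in pixels, amid what is visible of it).
- models.mark_of(camera, name): "centre" ([column, row] in pixels: a listed point, or the origin of a listed thing).
The state is a dict: "time": time; "q": joint angles; "joint_vel": joint speeds; "tau": joint torques, N m; "position": TCP position; "tcp_rot": TCP orientation; "wrist_force": force on the tool from outside, world axes, zero at the start; "ft_torque": the same for the moment, N m; "opening": finger opening in mm.
Only numpy, scipy, OpenCV 4.12 (cv2) and the standard library are available. Lean on these libraries where they do the work, as an engineer would, in place of code of your own. Each camera call takes 0.05 s, during which the arm holds its last target.

## Task

The dough roller will not start because its guard is off. First take the wooden pusher off the machine's guard rails and lay it level in the forks of its wooden rest; then set the guard on the two rails and slide its flat tongue straight into the slot of the interlock switch until it is fully home, the guard plate up against the switch box, and let go. Do not disturb the tub, the bottle, the cup or the shaker can.

Things in the scene. Friction and masses are not known exactly. Their poses are not given: they have to be found in the camera images.
- machine: White bench dough roller, fixed; origin at the worktop below the middle of the guard rails, +y towards the switch, z up. Base 170 wide (x), y -148 to +172 mm. Grey switch box 104 wide, y 80 to 116, top 156 mm above the worktop; behind it the motor housing, 160 wide, y 116 to 172, top at 185 mm. Two white rollers between the rails, tops at 84 mm; the space above them is open.
- slot_mouth (a point): Centre of the interlock slot's mouth, in the front face (-y side) of the switch box, 123 mm above the worktop. Machine axes: +y straight into the slot, x across, z up. Slot 44 mm wide (x), from 5.5 below to 4.5 mm above this point, 36 mm deep; its first 10 mm flare about 5 mm wider to each side and upwards.
- rails_mid (a point): Half-way between the two guard rails at their top faces, 120 mm above the worktop, 80 mm in front of the slot mouth; machine axes. The rails are level steel bars along y, 12 mm wide, centred at x -50 and +50 mm, y -148 to +80 mm. With the guard fully home its plate is centred on this point.
- guard_grip (a point): Centre of the guard's handle bar (guard loose, about 0.42 kg): aluminium plate 120 (x) by 160 (y) by 6 mm, over it a dark bar 14 wide (x), 100 long (y), 14 high, centred over the plate, 46 mm above its underside, on feet at y -44 and +44 mm; 33 mm free under the bar. +y along the bar to the tongue, z up. Starts flat on the worktop, handle up.
- tongue_tip (a point): Tip of the guard's flat dark steel tongue, mid-width, mid-thickness. Tongue 40 mm wide (34 over its last 8 mm), 5 thick, standing 32 mm out of the plate's +y edge in the plate's plane, 3 mm above its underside. The tip is 112 mm along +y and 43 mm below the handle bar's centre. Axes as the guard's.
- pusher_center (a point): Centre of the wooden pusher (loose, about 0.12 kg): a plain bar 180 long (x), 34 wide (y), 26 mm high (z), darker bands near both ends, ends alike. Starts lying across the two rails, within about 20 degrees of square to them.
- rest_seat (a point): Middle of the pusher's rest at the height of the seats, 80 mm above the worktop, where the pusher's underside lies. Fixed pale wood stand: base 150 x 80, 12 high; upright fork plates at x -60 and +60 mm, 10 thick, 60 wide, open between; on each two prongs rise 16 mm above the seat, 44 mm gap between (y). The pusher lies along x across both forks, either way round.
- tub: Bystander: lidded white ingredient tub 110 (x) x 140 (y) mm, 127 mm high; origin at the centre of its underside.
- bottle: Bystander: green plastic bottle 64 mm across, 190 mm high; origin at the centre of its underside.
- shaker: Bystander: steel shaker can 56 mm across, 100 mm high; origin at the centre of its underside.
- cup: Bystander: steel measuring cup with a handle, 76 mm across, 60 mm high; origin at the centre of its underside.
Mind the look-alikes: they are no part of the job. What is shaped like the part that bears rest_seat but yellow is not meant. Of the things that look like the part that bears guard_grip, the larger one is meant.

How it is judged (in metres and radians):
On the way, in this order (a step that is already met when the one before it is completed fails the run):
1. the pusher lies level in both forks of its rest, let go (x of pusher_center in the frame of rest_seat between -0.025 and 0.025 m and y of pusher_center in the frame of rest_seat between -0.008 and 0.008 m and z of pusher_center in the frame of rest_seat between 0.008 and 0.018 m and angle between the x axis of pusher_center and the x axis of rest_seat, either way round below 0.15 rad and angle between pusher_center's own z axis and vertical below 0.08 rad and contact force between the fingers and pusher below 0.1 N), for 0.2 s.
2. the guard lies on the rails with its tongue fully home in the switch slot (y of tongue_tip in the frame of slot_mouth between 0.027 and 0.036 m and x of tongue_tip in the frame of slot_mouth between -0.005 and 0.005 m and z of tongue_tip in the frame of slot_mouth between -0.004 and 0.004 m and angle between the x axis of guard_grip and the x axis of slot_mouth, either way round below 0.06 rad and angle between guard_grip's own z axis and vertical below 0.05 rad), for 0.2 s.
At the end, for the whole second after the job is handed in: Guard flat on both rails, tongue at least 27 of its 32 mm in the slot, centred within 5 mm, in line within 0.06 rad. Pusher level in both forks of its rest, within 25 mm of the middle lengthwise, 8 mm crosswise. Both at rest. Tub, bottle, cup, shaker upright, within 25 mm of their starts (all of step 2 and x of pusher_center in the frame of rest_seat between -0.025 and 0.025 m and y of pusher_center in the frame of rest_seat between -0.008 and 0.008 m and z of pusher_center in the frame of rest_seat between 0.008 and 0.018 m and angle between the x axis of pusher_center and the x axis of rest_seat, either way round below 0.15 rad and angle between pusher_center's own z axis and vertical below 0.08 rad and linear speed of each of guard, pusher below 0.01 m/s); the robot touches nothing.
It fails at once if the tub was pushed more than 25 mm or tipped (distance of tub from where it was at the start of the episode above 0.025 m or angle between tub's own z axis and vertical above 0.3 rad).
It fails at once if the bottle was pushed more than 25 mm or tipped (distance of bottle from where it was at the start of the episode above 0.025 m or angle between bottle's own z axis and vertical above 0.3 rad).
It fails at once if the cup was pushed more than 25 mm or tipped (distance of cup from where it was at the start of the episode above 0.025 m or angle between cup's own z axis and vertical above 0.3 rad).
It fails at once if the shaker was pushed more than 25 mm or tipped (distance of shaker from where it was at the start of the episode above 0.025 m or angle between shaker's own z axis and vertical above 0.3 rad).
It also fails if it takes over 72 s, if anything falls off the work surface, if the arm or the gripper's body presses on something with over 40 N, if the wrist force passes 120 N, or if a joint passes its speed limit or range.

## Working session

There is one attempt and no reset: what is moved stays moved. The work goes in short steps, Python scripts to look and compute and a tool call to move; the robot and the scene stay as the last step left them, time stands still between calls to the robot, and variables do not carry over. Pictures are saved under pics/ and viewed, and the job is handed in when it is done.

Besides the shell and the picture viewer there is one more tool, called after "Call:" by a JSON object that holds its "name" and its "arguments", one argument or row to a line. jog_arm: Moves the arm, as the interface text tells. Its arguments: {"type":"object","properties":{"translation":{"type":"array","items":{"type":"array","items":{"type":"number"}}},"turn":{"type":"array","items":{"type":"number"}},"grip":{"type":"number"},"squeeze":{"type":"number"}},"required":["translation","turn"]}

```bash
mkdir -p pics; ls; python3 - <<'E'
from station import observe, vision, job, models, ctrl
import cv2
print(observe())
for c in ["scene","side","wrist"]:
    im=vision.get_image(c); cv2.imwrite(f"pics/a_{c}.png",im[:,:,::-1])
    k=vision.calibration(c); print(c,k)
E
```

```text
pics
{'time': 0.0, 'q': array([-1.35158118e+00,  4.91592825e-01,  1.55946752e+00, -2.90797552e-06,
        1.09166547e+00, -1.05586574e-01]), 'joint_vel': array([-0.00017156,  0.00115539, -0.00107481, -0.00035067, -0.00153422,
        0.00098054]), 'tau': array([ 9.46956206e-04, -6.12639141e+01, -2.58182949e+01,  6.94249989e-02,
        4.82248224e-02, -7.15607302e-05]), 'position': array([ 199.42618483, -592.07285402,  214.03485044]), 'tcp_rot': array([-0.11393115, -0.69777878, -0.11473102,  0.6978261 ]), 'wrist_force': array([-0.69298056,  0.02784867, -0.14239714]), 'ft_torque': array([-0.03224792, -0.05825452, -0.04087554]), 'opening': 94.94948305926758}
scene {'K': array([[572.97573356,   0.        , 316.05906586],
       [  0.        , 572.97573356, 245.55250352],
       [  0.        ,   0.        ,   1.        ]]), 'T': array([[ 6.71349256e-01, -5.02963774e-01,  5.44350640e-01,
         1.33938461e+03],
       [ 7.41109892e-01,  4.48837876e-01, -4.99300199e-01,
        -7.78325724e+02],
       [ 6.80472767e-03,  7.38628461e-01,  6.74078402e-01,
         1.19597253e+03],
       
[... 406 characters left out ...]
06875650e+03],
       [ 4.74750274e-03,  7.55925284e-01,  6.54640684e-01,
         1.39175303e+03],
       [ 0.00000000e+00,  0.00000000e+00,  0.00000000e+00,
         1.00000000e+00]])}
wrist {'K': array([[423.41344567,   0.        , 318.17321584],
       [  0.        , 423.41344567, 241.88760433],
       [  0.        ,   0.        ,   1.        ]]), 'T': array([[ 3.19327069e-01,  9.20569131e-01,  2.24905975e-01,
         2.61934232e+02],
       [-9.47644540e-01,  3.10258789e-01,  7.55599721e-02,
        -5.70134920e+02],
       [-2.20877720e-04, -2.37259264e-01,  9.71446341e-01,
         3.83909876e+02],
       [ 0.00000000e+00,  0.00000000e+00,  0.00000000e+00,
         1.00000000e+00]])}
```

View pics/a_scene.png

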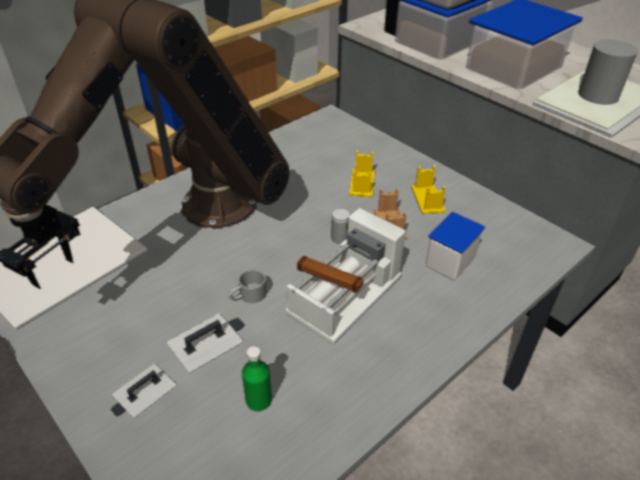

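View pics/a_side.png

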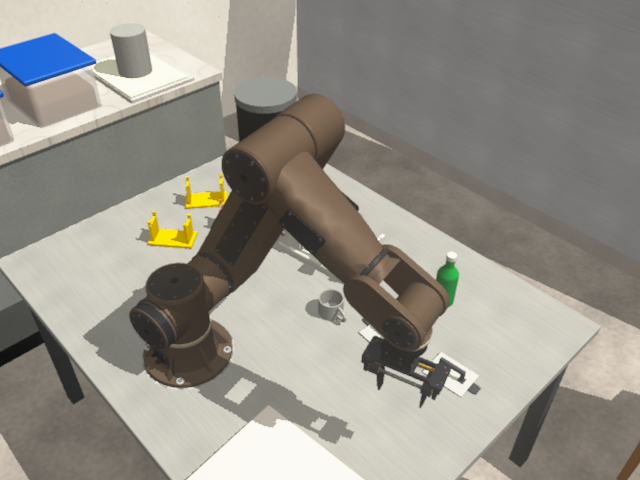

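View pics/a_wrist.png

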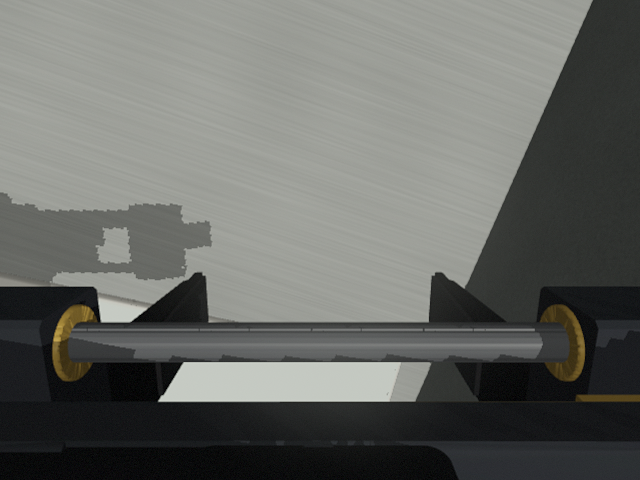

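The scene camera sees everything. The machine is at about (345,280) with the pusher on it at (330,273). The brown rest is at (390,213), between yellow look-alikes. The larger guard is at (205,340) with its tongue towards (238,322). The bottle is at (257,380), the cup at (252,287), the shaker at (340,226) and the tub at (456,245).

```bash
cat > h.py <<'E'
import numpy as np, cv2
from station import observe, vision, job, models, ctrl
def ray(cam,px,cal=None):
    c=cal or vision.calibration(cam); K=c["K"];T=c["T"]
    d=np.linalg.inv(K)@np.array([px[0],px[1],1.0]); d=np.array([d[0],-d[1],-d[2]])
    return T[:3,3],T[:3,:3]@d
def atz(cam,px,z,cal=None):
    o,d=ray(cam,px,cal); return o+d*(z-o[2])/d[2]
def proj(cam,P,cal=None):
    c=cal or vision.calibration(cam); K=c["K"];T=c["T"]
    p=(np.atleast_2d(P)-T[:3,3])@T[:3,:3]; p=p*[1,-1,-1]
    q=p@K.T; return q[:,:2]/q[:,2:]
E
python3 - <<'E'
from h import *
im=vision.get_image("scene")
Z=dict(machine=0,slot_mouth=123,rails_mid=120,guard_grip=46,tongue_tip=3,pusher_center=133,rest_seat=80,tub=0,bottle=0,shaker=0,cup=0)
for n,z in Z.items():
    for r in models.mark_of("scene",n)[:4]:
        print(n,round(r["conf"],2),np.round(r["centre"],1),np.round(atz("scene",r["centre"],z),1)[:2])
cv2.imwrite("pics/crop1.png",cv2.resize(im[140:400,100:500,::-1],None,fx=2,fy=2,interpolation=cv2.INTER_CUBIC))
print(observe()["time"])
E
```

```text
machine 0.73 [341.8 300.3] [590.4   8.5]
slot_mouth 0.93 [363.9 250.9] [576.8 100. ]
rails_mid 0.71 [340.6 273.1] [593.9  -5.5]
rails_mid 0.5 [333.2 271.4] [576.3 -15.7]
guard_grip 0.89 [139.3 380.2] [ 482.4 -554.8]
guard_grip 0.67 [199.1 330.2] [ 449.6 -365.4]
tongue_tip 0.82 [115.2 415.8] [ 500.2 -637. ]
tongue_tip 0.69 [241.3 320.3] [ 463.5 -246.2]
pusher_center 0.76 [331.6 273.5] [588.3 -33.4]
rest_seat 0.96 [393.1 202.9] [452.1 363.2]
rest_seat 0.8 [365.8 167.8] [260.3 437.5]
rest_seat 0.75 [432.8 183. ] [467.7 539.8]
tub 0.61 [451.6 262.9] [702.  359.5]
tub 0.49 [343.2 269.3] [504.5  97.5]
bottle 0.82 [256.  400.3] [ 684.3 -367.4]
shaker 0.66 [241.4 320.3] [ 461.4 -244.7]
shaker 0.64 [341.1 236.8] [395.8 193.9]
cup 0.65 [251.3 288.7] [ 385.9 -153.3]
0.75
```

View pics/crop1.png

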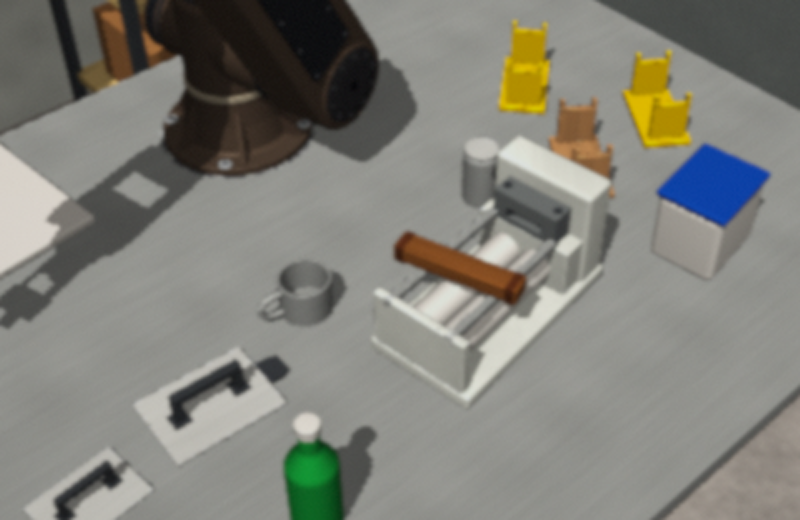

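```bash
cat >> h.py <<'E'
from scipy.spatial.transform import Rotation as Rn
def toolR(o=None):
    o=o or observe(); q=o["tcp_rot"]; return Rn.from_quat([q[1],q[2],q[3],q[0]]).as_matrix()
def plan(P,jawdeg,cmd=None):
    """P world tcp target, jawdeg world angle of tool y (mod 180). prints shift and turn"""
    o=observe(); R=toolR(o); p=np.array(cmd if cmd is not None else o["position"])
    t=R.T@(np.array(P)-p)
    a=np.degrees(np.arctan2(R[1,1],R[0,1]))
    # turn about tool x (down): positive turn -> world yaw decreases
    d=(-(jawdeg-a)+90)%180-90
    print("t",round(o["time"],2),"pos",np.round(o["position"],2),"jaw",round(a,2),"q",np.round(o["q"],2),"shift",np.round(t,1),"turn",round(d,2),"or",round(d-180*np.sign(d),2))
    return t,d
E
python3 - <<'E'
from h import *
print(np.round(toolR(),3))
for p in [(302.5,263.5),(357.5,283.5)]: print(atz("scene",p,133))
print("base corners",[np.round(atz("scene",(100+x/2,140+y/2),10)[:2]) for x,y in [(375,340),(468,400),(602,268)]])
print("fork bases",[np.round(atz("scene",(100+x/2,140+y/2),96)[:2]) for x,y in [(561,101),(594,101),(575,148),(608,150)]])
plan([585,-20,380],98)
E
```

```text
[[ 0.     0.319 -0.948]
 [-0.    -0.948 -0.319]
 [-1.     0.     0.   ]]
[509.4580429  -65.43063221 133.        ]
[658.96294778  -8.6127384  133.        ]
base corners [array([ 523., -133.]), array([ 683., -110.]), array([638., 202.])]
fork bases [array([395., 364.]), array([430., 404.]), array([490., 294.]), array([527., 327.])]
t 0.75 pos [ 199.46 -592.33  214.69] jaw -71.39 q [-1.35  0.49  1.56 -0.    1.09 -0.11] shift [-165.4 -419.3 -548. ] turn 10.61 or -169.39
```

```bash
python3 - <<'E'
from h import *
plan([560,0,380],-69.2,[199.473,-592.332,214.661])
E
```

```text
t 0.75 pos [ 199.46 -592.33  214.69] jaw -71.39 q [-1.35  0.49  1.56 -0.    1.09 -0.11] shift [-165.4 -446.3 -530.7] turn -2.19 or 177.81
```

Call:
{"name": "jog_arm", "arguments": {
  "translation": [
    [-165.4, -446.3, -530.7],
    [-165.4, -446.3, -530.7],
    [-165.4, -446.3, -530.7],
    [-165.4, -446.3, -530.7],
    [-165.4, -446.3, -530.7],
    [-165.4, -446.3, -530.7],
    [-165.4, -446.3, -530.7],
    [-165.4, -446.3, -530.7],
    [-165.4, -446.3, -530.7],
    [-165.4, -446.3, -530.7],
    [-165.4, -446.3, -530.7],
    [-165.4, -446.3, -530.7],
    [-165.4, -446.3, -530.7],
    [-165.4, -446.3, -530.7],
    [-165.4, -446.3, -530.7],
    [-165.4, -446.3, -530.7],
    [-165.4, -446.3, -530.7],
    [-165.4, -446.3, -530.7],
    [-165.4, -446.3, -530.7],
    [-165.4, -446.3, -530.7]
  ],
  "turn": [-2.2, -2.2, -2.2, -2.2, -2.2, -2.2, -2.2, -2.2, -2.2, -2.2, -2.2, -2.2, -2.2, -2.2, -2.2, -2.2, -2.2, -2.2, -2.2, -2.2],
  "grip": -1
}}

```text
time: 2.42
position: [559.7, -0.0, 379.6]
tcp_rot: [-0.128, -0.695, -0.128, 0.696]
wrist_force: [-0.3, -0.1, -0.8]
opening: 95.0
```

```bash
python3 - <<'E'
from h import *
o=observe(); print(o["time"],o["position"],o["q"])
im=vision.get_image("wrist"); cal=vision.calibration("wrist")
cv2.imwrite("pics/w1.png",im[:,:,::-1])
import pickle; pickle.dump((o,cal),open("w1.pkl","wb"))
for n,z in dict(machine=0,slot_mouth=123,rails_mid=120,pusher_center=133).items():
    for r in models.mark_of("wrist",n)[:2]: print(n,round(r["conf"],2),np.round(r["centre"],1),np.round(atz("wrist",r["centre"],z,cal),1)[:2])
E
```

```text
2.4167 [ 5.59698193e+02 -2.99207251e-02  3.79586001e+02] [-1.17875105e-01  2.72245679e-01  1.46458910e+00 -4.02388998e-04
  1.40547146e+00  1.08884248e+00]
machine 0.74 [313.1 169.9] [582.   15.6]
slot_mouth 0.65 [234.9 161.6] [570.8  92.7]
rails_mid 0.69 [312.7 177.2] [583.6  15.3]
pusher_center 0.76 [365.4 201.5] [580.9 -41.6]
```

View pics/w1.png

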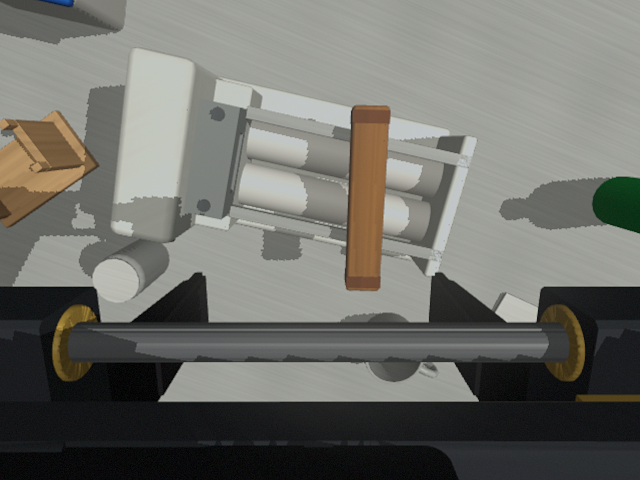

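```bash
python3 - <<'E'
from h import *
im=cv2.imread("pics/w1.png"); c=im[70:290,190:490]
cv2.imwrite("pics/w1c.png",cv2.resize(c,None,fx=2.6,fy=2.6,interpolation=cv2.INTER_CUBIC))
import pickle; o,cal=pickle.load(open("w1.pkl","rb"))
for p in [(353,106),(390,107),(380,290),(346,290)]: print(np.round(atz("wrist",p,146,cal)[:2],1))
m=models.masks_of("wrist","pusher_center")
for r in m[:1]:
    print(r["conf"],r["region"].sum(),r["centre"])
    ys,xs=np.nonzero(r["region"])
    W=np.array([atz("wrist",(x,y),146,cal)[:2] for x,y in zip(xs,ys)],np.float32)
    print(cv2.minAreaRect(W))
E
```

```text
[659.    4.2]
[670.2 -27.6]
[504.3 -87.5]
[492.1 -55.4]
0.83 6748 [366.6, 197.5]
((582.1395874023438, -40.388099670410156), (178.76495361328125, 36.36278533935547), 19.539031982421875)
```

View pics/w1c.png

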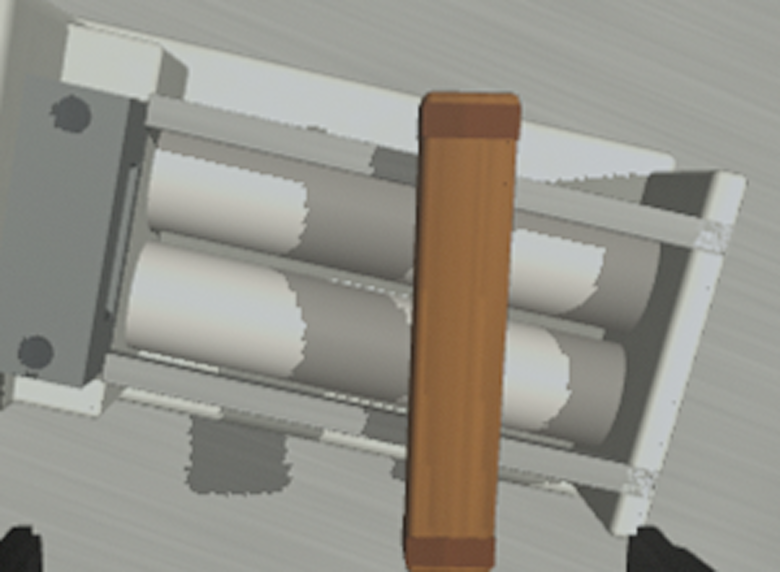

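```bash
python3 - <<'E'
from h import *
import pickle; o,cal=pickle.load(open("w1.pkl","rb"))
f=lambda p,z: atz("wrist",(190+p[0]/2.6,70+p[1]/2.6),z,cal)[:2]
def line(a,b):
    A,B=f(a,120),f(b,120); return A,B,np.degrees(np.arctan2(*(A-B)[::-1]))-90
for a,b in [((150,97),(700,218)),((147,125),(695,246)),((110,354),(630,464)),((105,382),(625,490))]: print(line(a,b))
u=np.array([-np.sin(np.radians(8.0)),np.cos(np.radians(8.0))]); x=np.array([u[1],-u[0]])
for p,z in [((150,97),120),((147,125),120),((110,354),120),((105,382),120),((700,218),120),((695,246),120),((630,464),120),((625,490),120),((130,97),156),((82,386),156),((728,222),120),((655,465),120)]:
    q=f(p,z); print(p,z,np.round(q,1),"x",round(q@x,1),"y",round(q@u,1))
E
```

```text
(array([624.10359685,  97.76378995]), array([ 656.84685327, -112.71329888]), np.float64(8.84244605290688))
(array([614.19778686,  95.62676507]), array([ 646.60514173, -115.44368658]), np.float64(8.728919047033742))
(array([526.89952668,  81.7514767 ]), array([ 558.74902264, -128.0444676 ]), np.float64(8.632261664045174))
(array([515.556586  ,  80.13531303]), array([ 548.09234417, -130.67312261]), np.float64(8.773690905307262))
(150, 97) 120 [624.1  97.8] x 631.6 y 10.0
(147, 125) 120 [614.2  95.6] x 621.5 y 9.2
(110, 354) 120 [526.9  81.8] x 533.1 y 7.6
(105, 382) 120 [515.6  80.1] x 521.7 y 7.6
(700, 218) 120 [ 656.8 -112.7] x 634.8 y -203.0
(695, 246) 120 [ 646.6 -115.4] x 624.2 y -204.3
(630, 464) 120 [ 558.7 -128. ] x 535.5 y -204.6
(625, 490) 120 [ 548.1 -130.7] x 524.6 y -205.7
(130, 97) 156 [621.4  97.9] x 629.0 y 10.5
(82, 386) 156 [520.1  82.8] x 526.5 y 9.6
(728, 222) 120 [ 659.3 -123.4] x 635.7 y -213.9
(655, 465) 120 [ 561.9 -137.6] x 537.3 y -214.5
```

```bash
python3 - <<'E'
from h import *
plan([581.4,-41.6,230],-70.3,[560,0,380]); plan([581.4,-41.6,113],-70.3,[560,0,380])
E
```

```text
t 2.72 pos [559.68  -0.94 380.06] jaw -69.28 q [-0.12  0.27  1.46 -0.    1.41  1.09] shift [150.   46.5  -5.3] turn 1.02 or -178.98
t 2.72 pos [559.68  -0.94 380.06] jaw -69.28 q [-0.12  0.27  1.46 -0.    1.41  1.09] shift [267.   46.5  -5.3] turn 1.02 or -178.98
```

Call:
{"name": "jog_arm", "arguments": {
  "translation": [
    [40, 46.5, -5.3],
    [80, 46.5, -5.3],
    [120, 46.5, -5.3],
    [155, 46.5, -5.3],
    [185, 46.5, -5.3],
    [210, 46.5, -5.3],
    [230, 46.5, -5.3],
    [250, 46.5, -5.3],
    [267, 46.5, -5.3],
    [267, 46.5, -5.3],
    [267, 46.5, -5.3]
  ],
  "turn": [1, 1, 1, 1, 1, 1, 1, 1, 1, 1, 1],
  "grip": -1
}}

```text
time: 3.63
position: [581.2, -42.0, 112.8]
tcp_rot: [-0.121, -0.696, -0.122, 0.697]
wrist_force: [-0.0, 0.3, -0.4]
opening: 95.2
```

Call:
{"name": "jog_arm", "arguments": {
  "translation": [
    [0, 0, 0],
    [0, 0, 0],
    [0, 0, 0],
    [0, 0, 0],
    [0, 0, 0],
    [0, 0, 0]
  ],
  "turn": [0, 0, 0, 0, 0, 0],
  "grip": 1,
  "squeeze": 25
}}

```text
time: 4.13
position: [581.6, -41.6, 113.3]
tcp_rot: [0.122, 0.697, 0.122, -0.696]
wrist_force: [0.6, 0.1, -0.3]
opening: 60.6
```

Call:
{"name": "jog_arm", "arguments": {
  "translation": [
    [0, 0, 0],
    [0, 0, 0],
    [0, 0, 0],
    [0, 0, 0],
    [0, 0, 0],
    [0, 0, 0]
  ],
  "turn": [0, 0, 0, 0, 0, 0]
}}

```text
time: 4.63
position: [581.5, -41.6, 113.0]
tcp_rot: [-0.122, -0.697, -0.122, 0.697]
wrist_force: [1.1, -0.3, -0.2]
opening: 33.7
```

```bash
python3 - <<'E'
from h import *
plan([505,315,340],-70.3+122.7,[581.4,-41.6,113.0])
E
```

```text
t 4.63 pos [581.48 -41.6  113.01] jaw -70.19 q [-0.18  0.55  1.77 -0.    0.82  1.04] shift [-227.  -361.4  -49. ] turn 57.41 or -122.59
```

Call:
{"name": "jog_arm", "arguments": {
  "translation": [
    [-20, 0, 0],
    [-55, 0, 0],
    [-95, 0, 0],
    [-135, 0, 0],
    [-165, -20, -5],
    [-195, -50, -10],
    [-227, -90, -15],
    [-227, -130, -20],
    [-227, -170, -25],
    [-227, -210, -30],
    [-227, -250, -35],
    [-227, -290, -40],
    [-227, -330, -45],
    [-227, -361, -49],
    [-227, -361, -49],
    [-227, -361, -49],
    [-227, -361, -49],
    [-227, -361, -49],
    [-227, -361, -49],
    [-227, -361, -49]
  ],
  "turn": [0, 0, -2, -8, -15, -22, -29, -36, -43, -50, -57, -64, -71, -78, -85, -92, -99, -106, -113, -120]
}}

```text
time: 6.3
position: [505.1, 314.7, 339.7]
tcp_rot: [0.665, 0.241, 0.665, -0.241]
wrist_force: [0.0, -0.1, -0.1]
opening: 33.7
```

```bash
python3 - <<'E'
from h import *
o=observe(); print(o["time"],o["position"],o["q"],o["opening"],o["wrist_force"])
im=vision.get_image("wrist"); cal=vision.calibration("wrist")
cv2.imwrite("pics/w2.png",im[:,:,::-1])
import pickle; pickle.dump((o,cal),open("w2.pkl","wb"))
for n,z in dict(rest_seat=80).items():
    for r in models.mark_of("wrist",n)[:3]: print(n,round(r["conf"],2),np.round(r["centre"],1),np.round(atz("wrist",r["centre"],z,cal),1)[:2])
plan([505,315,340],52.4)
E
```

```text
6.3 [505.06716552 314.68758958 339.73669198] [ 4.46279224e-01  3.50393408e-01  1.45188473e+00 -9.92861471e-05
  1.33988598e+00 -4.29269750e-01] 33.6531630041951 [ 0.00222708 -0.13982701 -0.138896  ]
rest_seat 0.55 [469.8   3. ] [448.1 541.4]
t 6.4 pos [505.13 314.63 339.8 ] jaw 49.94 q [ 0.45  0.35  1.45 -0.    1.34 -0.43] shift [-0.2  0.2 -0.3] turn -2.46 or 177.54
```

View pics/w2.png

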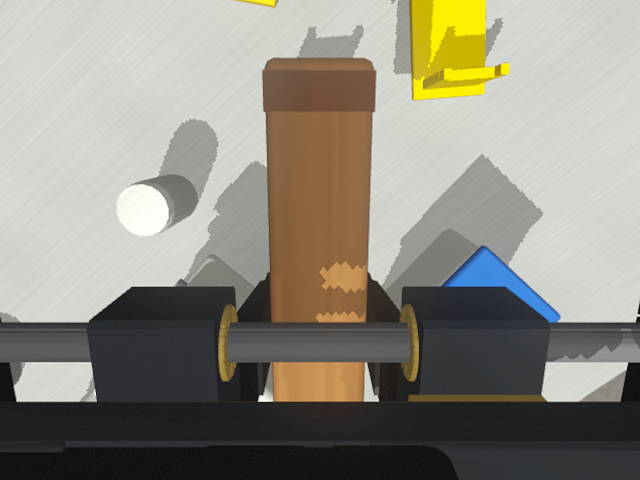

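The held pusher, (265–375, 60–400), hides the rest in this view. I'll check the side and scene cameras.

```bash
python3 - <<'E'
from h import *
for c in ("side","scene"):
    im=vision.get_image(c); cv2.imwrite(f"pics/b_{c}.png",im[:,:,::-1])
    for r in models.mark_of(c,"rest_seat")[:4]: print(c,round(r["conf"],2),np.round(r["centre"],1),np.round(atz(c,r["centre"],80),1)[:2])
E
```

```text
side 0.87 [235.5 208.7] [444.7 342.8]
side 0.69 [171.  218.2] [254.6 448.2]
side 0.68 [204.1 185.9] [443.7 524.2]
scene 0.91 [394.  206.9] [467.6 350.3]
scene 0.74 [363.2 165. ] [242.7 442.8]
scene 0.73 [427.8 178.5] [440.5 547.1]
scene 0.73 [239.9 323.1] [ 525.  -288.6]
```

View pics/b_side.png

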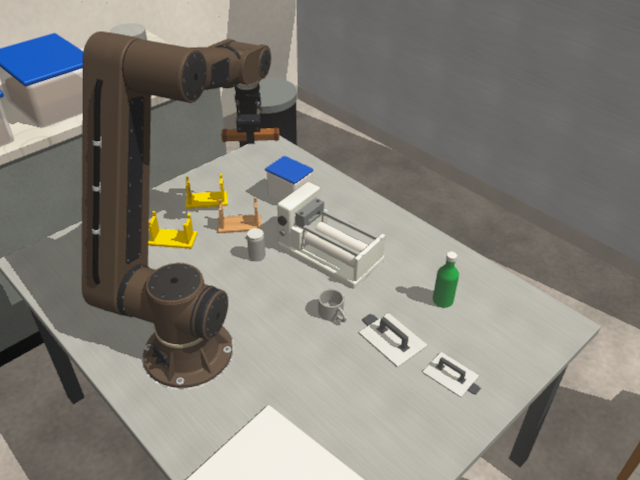

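View pics/b_scene.png

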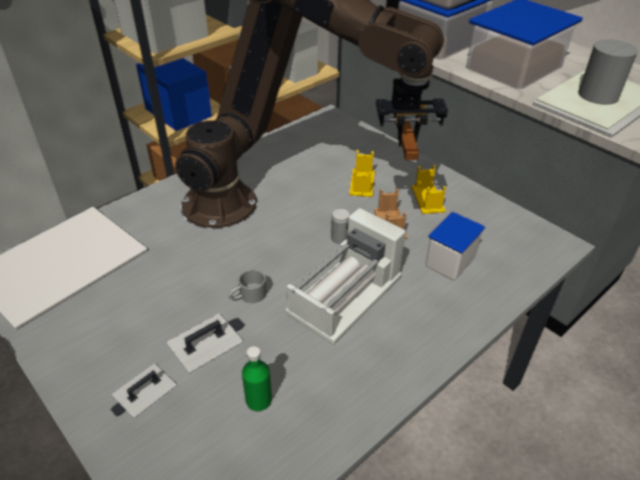

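```bash
python3 - <<'E'
from h import *
import pickle; o,cal=pickle.load(open("w2.pkl","rb"))
print(proj("wrist",[[460,350,80],[412,384,96],[508,310,96]],cal))
R=toolR(o); cal2=dict(cal); T=cal["T"].copy(); T[:3,3]+=R@np.array([-30,150,40]); cal2["T"]=T
print(proj("wrist",[[460,350,80],[412,384,96],[508,310,96]],cal2))
E
```

```text
[[316.69998498 148.56600824]
 [312.11898679  83.75893693]
 [316.13087132 213.60842372]]
[[172.43866891 107.02908717]
 [157.69465917  42.3037268 ]
 [171.65841408 169.12401934]]
```

Call:
{"name": "jog_arm", "arguments": {
  "translation": [
    [-10, 40, 0],
    [-20, 80, 0],
    [-30, 120, 0],
    [-30, 150, 0],
    [-30, 150, 0],
    [-30, 150, 0]
  ],
  "turn": [-2.4, -2.4, -2.4, -2.4, -2.4, -2.4]
}}

```text
time: 7.1
position: [602.4, 430.0, 367.9]
tcp_rot: [0.668, 0.229, 0.669, -0.23]
wrist_force: [-0.2, 0.4, -1.0]
opening: 34.2
```

```bash
python3 - <<'E'
from h import *
o=observe(); print(o["time"],o["position"],o["opening"],o["wrist_force"])
im=vision.get_image("wrist"); cal=vision.calibration("wrist")
cv2.imwrite("pics/w3.png",im[:,:,::-1]); cv2.imwrite("pics/w3c.png",cv2.resize(im[0:260,40:320,::-1],None,fx=2.3,fy=2.3,interpolation=cv2.INTER_CUBIC))
import pickle; pickle.dump((o,cal),open("w3.pkl","wb"))
for n,z in dict(rest_seat=80).items():
    for r in models.mark_of("wrist",n)[:3]: print(n,round(r["conf"],2),np.round(r["centre"],1),np.round(atz("wrist",r["centre"],z,cal),1)[:2])
E
```

```text
7.1 [602.44132554 430.03894279 367.9290386 ] 34.17095533100989 [-0.2371632   0.38904837 -0.98932633]
rest_seat 0.85 [171.6 136.9] [453.  349.6]
```

View pics/w3.png

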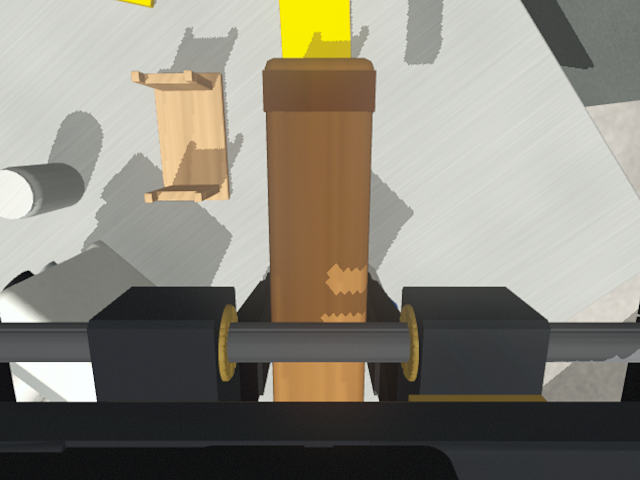

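View pics/w3c.png

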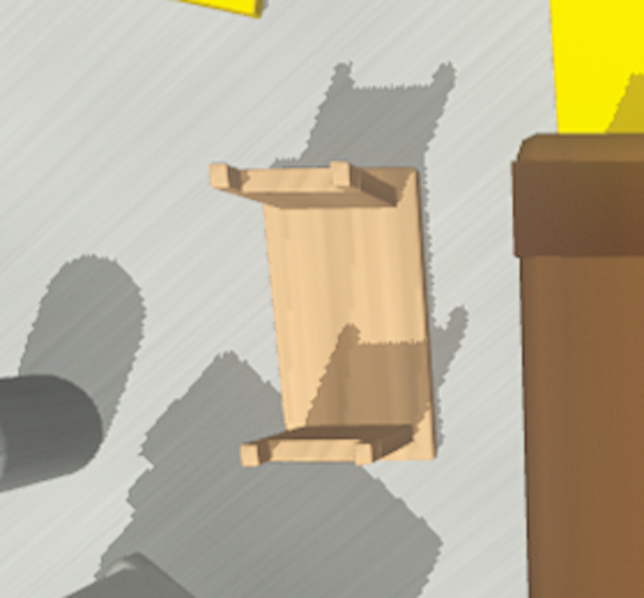

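```bash
python3 - <<'E'
from h import *
import pickle; o,cal=pickle.load(open("w3.pkl","rb"))
im=cv2.imread("pics/w3.png")
cv2.imwrite("pics/w3d.png",cv2.resize(im[60:215,125:245],None,fx=5,fy=5,interpolation=cv2.INTER_CUBIC)[:,:,:])
f=lambda p,z: atz("wrist",(40+p[0]/2.3,p[1]/2.3),z,cal)[:2]
P=[f(p,96) for p in [(219,170),(340,168),(250,447),(365,447)]]
print(np.round(P,1), np.mean(P,0)); a=(P[0]+P[1])/2;b=(P[2]+P[3])/2
print(np.linalg.norm(a-b),np.degrees(np.arctan2(*(b-a)[::-1])),[np.linalg.norm(P[0]-P[1]),np.linalg.norm(P[2]-P[3])])
A,B=f((417,167),12),f((435,459),12);print(A,B,np.linalg.norm(A-B),np.degrees(np.arctan2(*(B-A)[::-1])))
d=(B-A)/np.linalg.norm(B-A); n=np.array([d[1],-d[0]]); print("base-based centre",(A+B)/2+40*n)
print(cal["T"][:3,3])
E
```

```text
[[390.1 366.3]
 [421.2 407.7]
 [484.8 295.2]
 [517.  336.6]] [453.27993261 351.47219072]
118.88009587613858 -36.719461061431836 [np.float64(51.75305699422425), np.float64(52.44087626968924)]
[420.46231872 426.82729022] [539.05759857 336.83932171] 148.87133665896445 -37.19057380262682
base-based centre [455.58123612 349.96813098]
[549.66068808 471.08445555 538.57009418]
```

View pics/w3d.png

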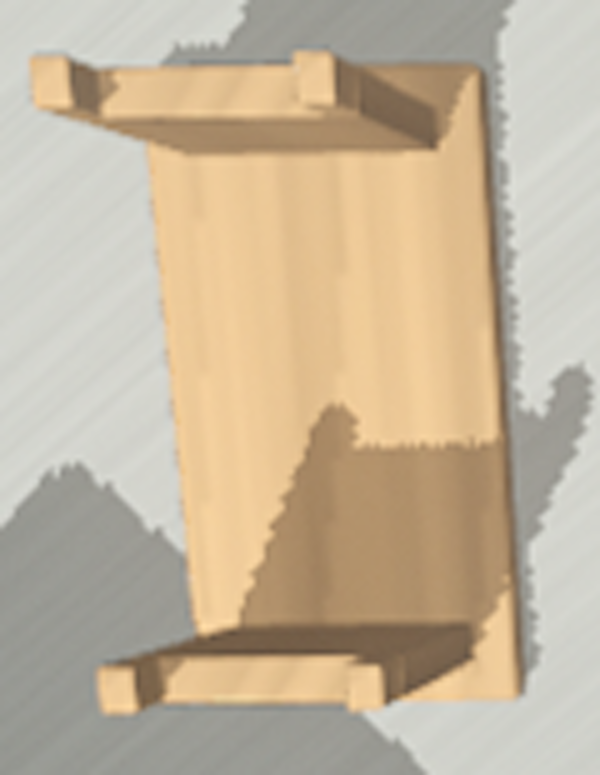

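```bash
python3 - <<'E'
from h import *
plan([455.4,350,130],53.0)
E
```

```text
t 7.2 pos [601.67 428.8  369.7 ] jaw 52.14 q [ 0.53  0.59  0.98 -0.    1.57 -0.38] shift [ 239.8 -151.8  -67.1] turn -0.86 or 179.14
```

Call:
{"name": "jog_arm", "arguments": {
  "translation": [
    [30, -36, -16],
    [60, -72, -32],
    [90, -108, -48],
    [125, -135, -60],
    [160, -151.8, -67.1],
    [195, -151.8, -67.1],
    [225, -151.8, -67.1],
    [239.8, -151.8, -67.1],
    [239.8, -151.8, -67.1],
    [239.8, -151.8, -67.1],
    [239.8, -151.8, -67.1]
  ],
  "turn": [-0.9, -0.9, -0.9, -0.9, -0.9, -0.9, -0.9, -0.9, -0.9, -0.9, -0.9]
}}

```text
time: 8.12
position: [456.7, 350.6, 132.3]
tcp_rot: [0.671, 0.225, 0.67, -0.223]
wrist_force: [-0.1, 0.0, -1.0]
opening: 34.0
```

```bash
python3 - <<'E'
from h import *
o=observe(); print(o["time"],o["position"],o["opening"],o["wrist_force"])
plan([455.4,350,74],53.0)
im=vision.get_image("wrist"); cv2.imwrite("pics/w4.png",im[:,:,::-1])
E
```

```text
8.1167 [456.71840897 350.56204993 132.28987509] 34.02120557376402 [-0.12465616  0.00285352 -0.97752267]
t 8.12 pos [456.72 350.56 132.29] jaw 53.07 q [ 0.54  0.52  1.77 -0.    0.85 -0.39] shift [58.3 -1.4 -0.8] turn 0.07 or -179.93
```

View pics/w4.png

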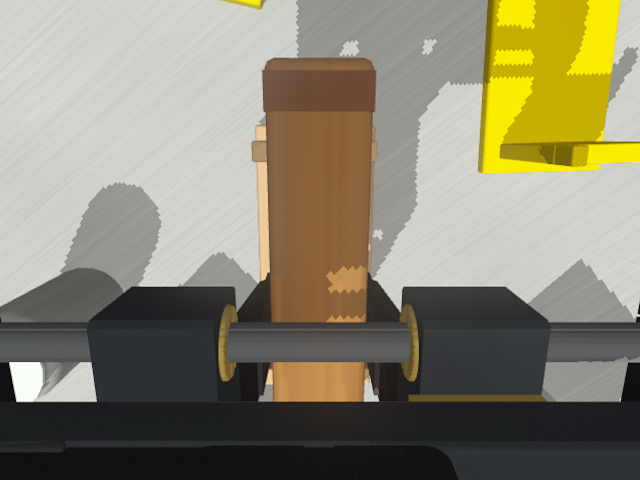

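Call:
{"name": "jog_arm", "arguments": {
  "translation": [
    [0, -1, 0],
    [0, -1, 0],
    [0, -1, 0]
  ],
  "turn": [0, 0, 0]
}}

```text
time: 8.42
position: [455.6, 349.7, 131.0]
tcp_rot: [0.671, 0.224, 0.67, -0.223]
wrist_force: [0.6, 0.3, -0.6]
opening: 33.7
```

```bash
python3 - <<'E'
from h import *
plan([455.4,350,74],53.0)
im=vision.get_image("wrist"); cv2.imwrite("pics/w5.png",cv2.resize(im[100:180,230:400,::-1],None,fx=4,fy=4))
E
```

```text
t 8.42 pos [455.6  349.68 131.04] jaw 53.11 q [ 0.54  0.52  1.78 -0.    0.85 -0.39] shift [57.   0.1 -0.4] turn 0.11 or -179.89
```

View pics/w5.png

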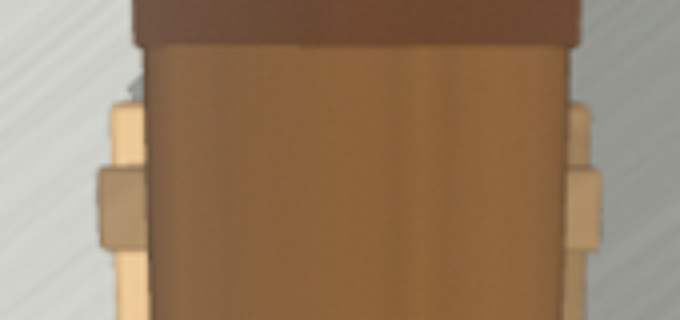

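Call:
{"name": "jog_arm", "arguments": {
  "translation": [
    [15, -0.5, 0],
    [30, -0.5, 0],
    [40, -0.5, 0],
    [48, -0.5, 0],
    [54, -0.5, 0],
    [56.5, -0.5, 0],
    [56.5, -0.5, 0],
    [56.5, -0.5, 0]
  ],
  "turn": [0, 0, 0, 0, 0, 0, 0, 0]
}}

```text
time: 9.13
position: [455.3, 349.3, 73.9]
tcp_rot: [0.671, 0.224, 0.671, -0.224]
wrist_force: [-0.2, 0.4, -0.0]
opening: 34.0
```

Call:
{"name": "jog_arm", "arguments": {
  "translation": [
    [0.8, 0, 0],
    [0.8, 0, 0],
    [0.8, 0, 0],
    [0.8, 0, 0],
    [0.8, 0, 0],
    [0.8, 0, 0],
    [0.8, 0, 0],
    [0.8, 0, 0],
    [0.8, 0, 0],
    [0.8, 0, 0]
  ],
  "turn": [0, 0, 0, 0, 0, 0, 0, 0, 0, 0],
  "grip": -0.1
}}

```text
time: 9.97
position: [455.1, 349.2, 72.9]
tcp_rot: [0.671, 0.224, 0.671, -0.224]
wrist_force: [0.6, 0.5, -0.0]
opening: 52.2
```

Call:
{"name": "jog_arm", "arguments": {
  "translation": [
    [-10, 0, 0],
    [-30, 0, 0],
    [-65, 0, 0],
    [-105, 0, 0],
    [-145, 0, 0],
    [-185, 0, 20],
    [-220, 0, 50],
    [-250, 0, 60],
    [-250, 0, 60],
    [-250, 0, 60]
  ],
  "turn": [0, 0, 0, 0, 0, 0, 0, 0, 0, 0],
  "grip": -0.4
}}

```text
time: 10.8
position: [503.7, 312.8, 325.2]
tcp_rot: [0.672, 0.225, 0.67, -0.223]
wrist_force: [0.2, 0.4, -0.4]
opening: 67.1
```

```bash
python3 - <<'E'
from h import *
o=observe(); print(o["time"],o["position"])
im=vision.get_image("wrist"); cal=vision.calibration("wrist"); cv2.imwrite("pics/w6.png",im[:,:,::-1])
for c,im2 in (("side",vision.get_image("side")),):
    cv2.imwrite("pics/c_side.png",cv2.resize(im2[150:420,130:530,::-1],None,fx=2,fy=2))
m=models.masks_of("wrist","pusher_center")
for r in m[:1]:
    ys,xs=np.nonzero(r["region"]); W=np.array([atz("wrist",(x,y),106,cal)[:2] for x,y in zip(xs,ys)],np.float32)
    print(r["conf"],cv2.minAreaRect(W))
plan([455.4,350,350],53)
E
```

```text
10.8 [503.66610156 312.76015951 325.21359866]
0.7 ((452.89459228515625, 350.9712829589844), (34.087703704833984, 177.25363159179688), 53.137027740478516)
t 10.95 pos [502.27 313.21 321.98] jaw 53.13 q [ 0.45  0.36  1.49  0.    1.3  -0.48] shift [-28.    1.3 -59.6] turn 0.13 or -179.87
```

View pics/w6.png

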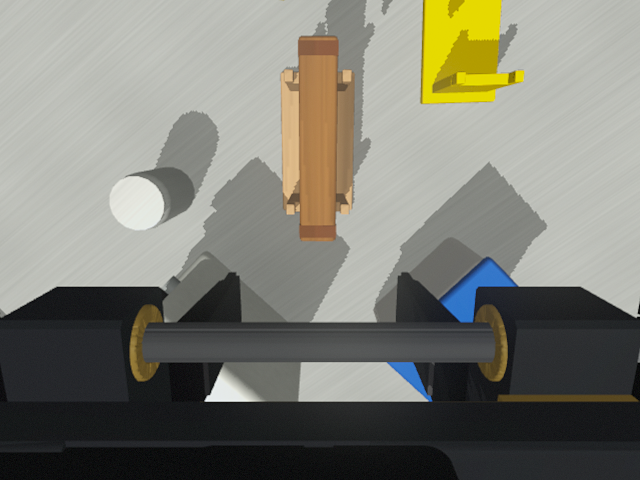

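View pics/c_side.png

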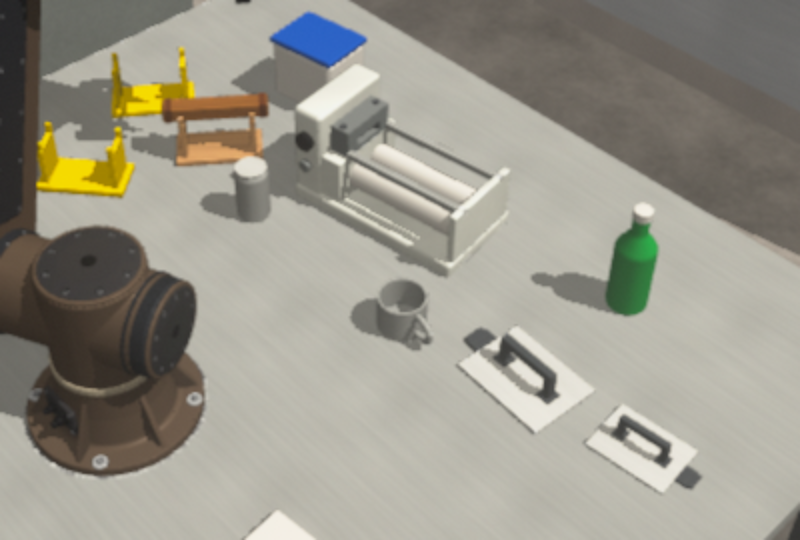

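The pusher sits symmetrically in the brown rest's forks: (318,138) in the wrist view, agreeing with the mask centre (453,351) at 53.1°. Next I'll look at the clear machine.

```bash
python3 - <<'E'
from h import *
plan([590,-40,330],8.7)
E
```

```text
t 10.95 pos [502.27 313.21 321.98] jaw 53.13 q [ 0.45  0.36  1.49  0.    1.3  -0.48] shift [  -7.9 -229.9  282.1] turn 44.43 or -135.57
```

Call:
{"name": "jog_arm", "arguments": {
  "translation": [
    [-7.9, -229.9, 282.1],
    [-7.9, -229.9, 282.1],
    [-7.9, -229.9, 282.1],
    [-7.9, -229.9, 282.1],
    [-7.9, -229.9, 282.1],
    [-7.9, -229.9, 282.1],
    [-7.9, -229.9, 282.1],
    [-7.9, -229.9, 282.1],
    [-7.9, -229.9, 282.1],
    [-7.9, -229.9, 282.1],
    [-7.9, -229.9, 282.1],
    [-7.9, -229.9, 282.1],
    [-7.9, -229.9, 282.1]
  ],
  "turn": [44.4, 44.4, 44.4, 44.4, 44.4, 44.4, 44.4, 44.4, 44.4, 44.4, 44.4, 44.4, 44.4]
}}

```text
time: 12.03
position: [590.4, -38.7, 330.4]
tcp_rot: [0.537, 0.46, 0.537, -0.46]
wrist_force: [-0.8, -0.3, 0.2]
opening: 66.7
```

```bash
python3 - <<'E'
from h import *
o=observe(); print(o["time"],o["position"])
im=vision.get_image("wrist"); cal=vision.calibration("wrist"); cv2.imwrite("pics/w7.png",im[:,:,::-1])
import pickle; pickle.dump((o,cal),open("w7.pkl","wb"))
for n,z in dict(slot_mouth=123,rails_mid=120).items():
    for r in models.mark_of("wrist",n)[:2]: print(n,round(r["conf"],2),np.round(r["centre"],1),np.round(atz("wrist",r["centre"],z,cal),1)[:2])
plan([590,-40,330],8.7)
E
```

```text
12.0333 [590.35124006 -38.65398973 330.40215379]
slot_mouth 0.86 [322.3  57.2] [573.2  92.9]
rails_mid 0.69 [315.5 155.6] [579.8  12.9]
t 12.18 pos [590.49 -38.82 330.86] jaw 8.8 q [-0.18  0.35  1.48 -0.    1.32 -0.33] shift [ 0.9 -0.7  1.1] turn 0.1 or -179.9
```

View pics/w7.png

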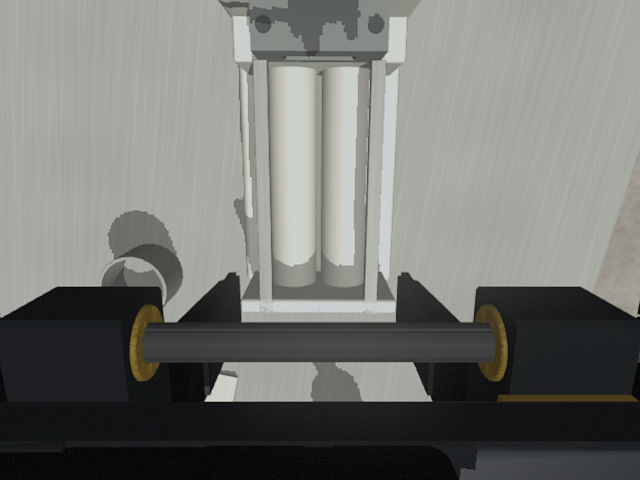

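```bash
python3 - <<'E'
from h import *
im=cv2.imread("pics/w7.png")
cv2.imwrite("pics/w7c.png",cv2.resize(im[0:110,225:425],None,fx=4,fy=4,interpolation=cv2.INTER_CUBIC))
cv2.imwrite("pics/w7d.png",cv2.resize(im[220:330,225:425],None,fx=4,fy=4,interpolation=cv2.INTER_CUBIC))
E
```

```text
(no output)
```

View pics/w7c.png

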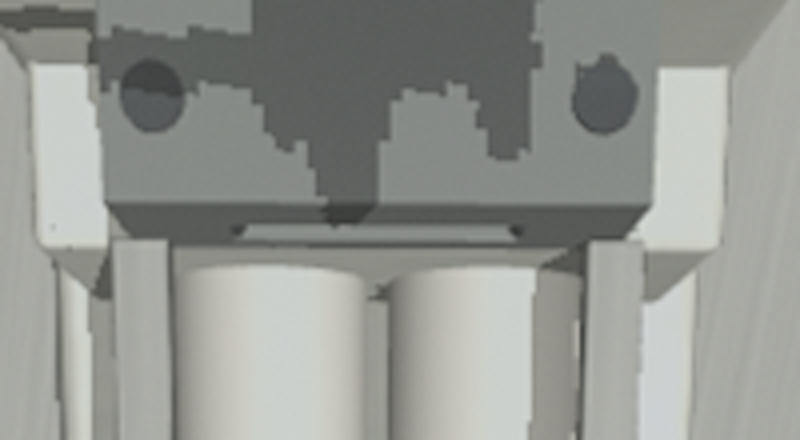

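View pics/w7d.png

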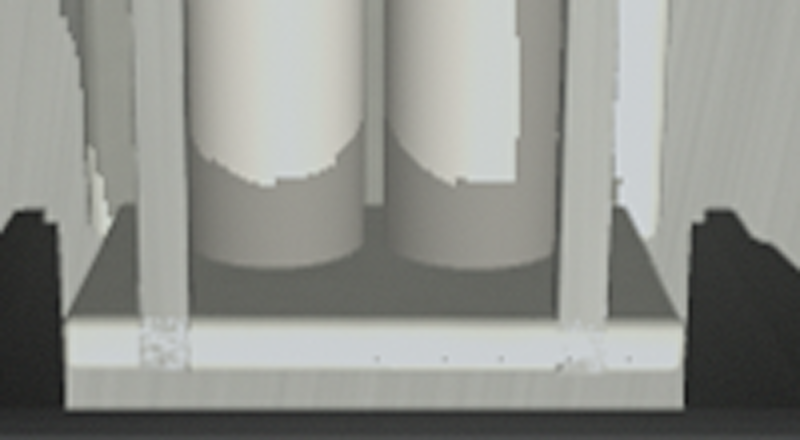

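```bash
python3 - <<'E'
from h import *
import pickle; o,cal=pickle.load(open("w7.pkl","rb"))
c=lambda x,y,z: atz("wrist",(225+x/4-.375,y/4-.375),z,cal)[:2]
d=lambda x,y,z: atz("wrist",(225+x/4-.375,220+y/4-.375),z,cal)[:2]
A=[c(115,241,120),c(170,241,120),c(590,241,120),c(643,241,120)]
B=[d(140,318,120),d(187,318,120),d(560,318,120),d(607,318,120)]
a=np.mean(A,0);b=np.mean(B,0);print(np.round(A,1),np.round(B,1),a,b,np.degrees(np.arctan2(*(a-b)[::-1]))-90)
for i in range(4): print(np.degrees(np.arctan2(*(A[i]-B[i])[::-1]))-90)
L,R=c(104,203,156),c(651,206,156);print(L,R,(L+R)/2,np.linalg.norm(R-L),np.degrees(np.arctan2(*(R-L)[::-1])))
L,R=d(66,368,120),d(684,368,120);print("front",L,R,(L+R)/2,np.linalg.norm(R-L),np.degrees(np.arctan2(*(R-L)[::-1])))
L,R=c(240,230,118),c(520,230,118);print("slot",L,R,(L+R)/2,np.linalg.norm(L-R))
E
```

```text
[[516.5  82.5]
 [527.8  84.3]
 [614.6  97.8]
 [625.6  99.5]] [[ 547.4 -128.4]
 [ 558.5 -126.6]
 [ 646.6 -112.9]
 [ 657.7 -111.2]] [571.13425005  91.00931242] [ 602.56685553 -119.79628779] 8.480723765162992
8.348415200961256
8.276069206825099
8.629183764370424
8.669299908369709
[519.64675754  83.66132831] [621.61390805  98.94598271] [570.6303328   91.30365551] 103.10635500219709 8.525040327638354
front [ 531.33977637 -143.85029413] [ 678.42837716 -120.97316357] [ 604.88407677 -132.41172885] 148.857044119307 8.840552450826209
slot [541.81116436  88.97814548] [599.91322033  97.99035797] [570.86219235  93.48425172] 58.796844155962816
```

```bash
python3 - <<'E'
from h import *
plan([455,-400,260],-6,[590.3,-39,330.4])
E
```

```text
t 12.18 pos [590.49 -38.82 330.86] jaw 8.8 q [-0.18  0.35  1.48 -0.    1.32 -0.33] shift [  70.4 -189.   336. ] turn 14.8 or -165.2
```

Call:
{"name": "jog_arm", "arguments": {
  "translation": [
    [70.4, -189, 336],
    [70.4, -189, 336],
    [70.4, -189, 336],
    [70.4, -189, 336],
    [70.4, -189, 336],
    [70.4, -189, 336],
    [70.4, -189, 336],
    [70.4, -189, 336],
    [70.4, -189, 336],
    [70.4, -189, 336],
    [70.4, -189, 336],
    [70.4, -189, 336],
    [70.4, -189, 336],
    [70.4, -189, 336]
  ],
  "turn": [14.8, 14.8, 14.8, 14.8, 14.8, 14.8, 14.8, 14.8, 14.8, 14.8, 14.8, 14.8, 14.8, 14.8]
}}

```text
time: 13.35
position: [455.6, -399.3, 261.0]
tcp_rot: [0.473, 0.525, 0.473, -0.525]
wrist_force: [-0.3, 0.4, -0.3]
opening: 66.4
```

```bash
python3 - <<'E'
from h import *
o=observe(); print(o["time"],o["position"])
im=vision.get_image("wrist"); cal=vision.calibration("wrist"); cv2.imwrite("pics/w8.png",im[:,:,::-1])
import pickle; pickle.dump((o,cal),open("w8.pkl","wb"))
for n,z in dict(guard_grip=46,tongue_tip=3).items():
    for r in models.mark_of("wrist",n)[:2]: print(n,round(r["conf"],2),np.round(r["centre"],1),np.round(atz("wrist",r["centre"],z,cal),1)[:2])
plan([455,-400,260],-6)
E
```

```text
13.35 [ 455.63984371 -399.31223781  261.0193451 ]
guard_grip 0.97 [316.6 174.1] [ 457.7 -363.6]
guard_grip 0.63 [356.  355.7] [ 478.1 -546.9]
tongue_tip 0.88 [369.7 406.5] [ 490.2 -636.7]
tongue_tip 0.79 [310.2  51.7] [ 463.1 -253.5]
t 13.5 pos [ 455.42 -399.75  260.89] jaw -6.0 q [-0.83  0.42  1.55 -0.    1.17 -0.72] shift [ 0.9 -0.4  0.3] turn 0.0 or -180.0
```

View pics/w8.png

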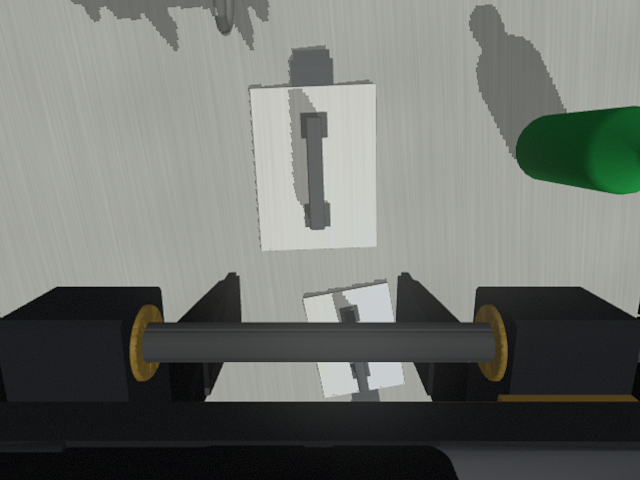

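```bash
python3 - <<'E'
from h import *
im=cv2.imread("pics/w8.png")
cv2.imwrite("pics/w8c.png",cv2.resize(im[40:260,240:390],None,fx=2.7,fy=2.7,interpolation=cv2.INTER_CUBIC))
E
```

```text
(no output)
```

View pics/w8c.png

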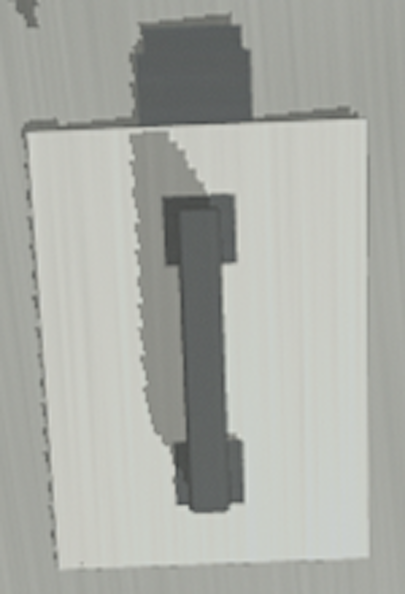

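```bash
python3 - <<'E'
from h import *
import pickle; o,cal=pickle.load(open("w8.pkl","rb"))
c=lambda x,y,z: atz("wrist",(240+x/2.7-.3,40+y/2.7-.3),z,cal)[:2]
P=[c(27,132,6),c(365,119,6),c(369,556,6),c(60,570,6)]
print(np.round(P,1),np.mean(P,0)); 
ang=lambda v:np.degrees(np.arctan2(v[1],v[0]))
print(ang(P[1]-P[0]),ang(P[2]-P[3]),ang(P[0]-P[3])-90,ang(P[1]-P[2])-90,[np.linalg.norm(P[i]-P[i-1]) for i in range(4)])
Q=[c(180,208,53),c(219,208,53),c(229,510,53),c(191,510,53)]
print("bar",np.round(Q,1),np.mean(Q,0),ang((Q[0]+Q[1]-Q[2]-Q[3]))-90,np.linalg.norm(Q[0]+Q[1]-Q[2]-Q[3])/2)
T=[c(142,27,5.5),c(240,22,5.5)];print("tip",np.mean(T,0))
print("tongue root",c(136,123,5.5),c(251,118,5.5))
E
```

```text
[[ 402.6 -280.4]
 [ 521.  -288.4]
 [ 511.1 -446.3]
 [ 392.5 -439.4]] [ 456.77668343 -363.62306277]
-3.8812320538534237 -3.2934559966422823 -3.6082867995670114 -3.5831004307398615 [np.float64(159.36999349146), np.float64(118.67842452118273), np.float64(158.15215198937813), np.float64(118.74839190980231)]
bar [[ 454.2 -313.8]
 [ 466.5 -315. ]
 [ 459.8 -412.8]
 [ 447.  -411.4]] [ 456.86796145 -363.24668454] -4.038713205401578 97.92312301235017
tip [ 463.62745071 -251.50271627]
tongue root [ 440.96380774 -281.33513953] [ 481.27879642 -283.88034135]
```

```bash
python3 - <<'E'
from h import *
plan([456.9,-363.4,27],-3.6,[455.4,-399.8,260.6])
E
```

```text
t 13.5 pos [ 455.42 -399.75  260.89] jaw -6.0 q [-0.83  0.42  1.55 -0.    1.17 -0.72] shift [233.6  -2.4 -36.5] turn -2.4 or 177.6
```

Call:
{"name": "jog_arm", "arguments": {
  "translation": [
    [30, -2.4, -30],
    [65, -2.4, -36.5],
    [105, -2.4, -36.5],
    [140, -2.4, -36.5],
    [165, -2.4, -36.5],
    [185, -2.4, -36.5],
    [205, -2.4, -36.5],
    [222, -2.4, -36.5],
    [233, -2.4, -36.5],
    [233, -2.4, -36.5],
    [233, -2.4, -36.5]
  ],
  "turn": [-2.4, -2.4, -2.4, -2.4, -2.4, -2.4, -2.4, -2.4, -2.4, -2.4, -2.4]
}}

```text
time: 14.42
position: [456.5, -364.0, 27.6]
tcp_rot: [-0.484, -0.516, -0.484, 0.516]
wrist_force: [-0.1, -1.1, 0.7]
opening: 66.8
```

```bash
python3 - <<'E'
from h import *
plan([456.9,-363.4,27],-3.6)
im=vision.get_image("wrist"); cv2.imwrite("pics/w9.png",im[:,:,::-1])
E
```

```text
t 14.42 pos [ 456.49 -364.04   27.59] jaw -3.66 q [-0.79  0.68  1.82 -0.    0.64 -0.72] shift [ 0.6  0.4 -0.7] turn -0.06 or 179.94
```

View pics/w9.png

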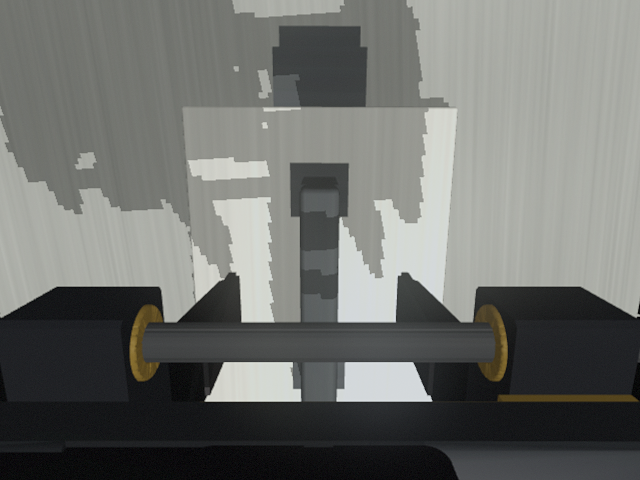

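The bar and tongue are both centred at about column 320, aligned with the jaws. Closing.

Call:
{"name": "jog_arm", "arguments": {
  "translation": [
    [0, 0, 0],
    [0, 0, 0],
    [0, 0, 0],
    [0, 0, 0],
    [0, 0, 0],
    [0, 0, 0],
    [0, 0, 0],
    [0, 0, 0],
    [0, 0, 0],
    [0, 0, 0],
    [0, 0, 0],
    [0, 0, 0]
  ],
  "turn": [0, 0, 0, 0, 0, 0, 0, 0, 0, 0, 0, 0],
  "grip": 1,
  "squeeze": 50
}}

```text
time: 15.47
position: [456.3, -364.3, 27.4]
tcp_rot: [0.484, 0.516, 0.484, -0.516]
wrist_force: [1.6, -0.1, -0.3]
opening: 13.6
```

```bash
python3 - <<'E'
from h import *
plan([591.9,-48,200],8.6)
E
```

```text
t 15.47 pos [ 456.3  -364.26   27.45] jaw -3.69 q [-0.79  0.68  1.82 -0.    0.64 -0.72] shift [-172.6  115.  -324.3] turn -12.29 or 167.71
```

Call:
{"name": "jog_arm", "arguments": {
  "translation": [
    [-15, 0, 0],
    [-45, 0, 0],
    [-85, 0, 0],
    [-125, 0, 0],
    [-160, 6, -16],
    [-190, 15, -42],
    [-210, 27, -75],
    [-210, 40, -113],
    [-210, 53, -150],
    [-210, 66, -187],
    [-210, 80, -225],
    [-210, 92, -260],
    [-200, 104, -293],
    [-185, 111, -313],
    [-172.6, 115, -324.3],
    [-172.6, 115, -324.3],
    [-172.6, 115, -324.3],
    [-172.6, 115, -324.3]
  ],
  "turn": [0, 0, 0, 0, -1, -2, -3, -5, -6, -7, -9, -10, -12.3, -12.3, -12.3, -12.3, -12.3, -12.3]
}}

```text
time: 16.97
position: [591.7, -49.0, 200.2]
tcp_rot: [0.536, 0.461, 0.536, -0.461]
wrist_force: [-0.2, -0.7, -4.2]
opening: 13.7
```

```bash
python3 - <<'E'
from h import *
o=observe(); print(o["time"],o["position"],o["opening"],o["wrist_force"])
im=vision.get_image("wrist"); cal=vision.calibration("wrist"); cv2.imwrite("pics/w10.png",im[:,:,::-1])
import pickle; pickle.dump((o,cal),open("w10.pkl","wb"))
im=vision.get_image("scene"); cv2.imwrite("pics/d_scene.png",cv2.resize(im[120:420,200:500,::-1],None,fx=2,fy=2))
plan([591.9,-48,200],8.6)
E
```

```text
16.9667 [591.66523725 -48.9999702  200.18000373] 13.736663416460523 [-0.20642977 -0.71771909 -4.22940646]
t 17.07 pos [591.79 -49.28 200.64] jaw 8.52 q [-0.19  0.46  1.66 -0.    1.03 -0.34] shift [ 0.6  0.3 -1.3] turn -0.08 or 179.92
```

View pics/w10.png

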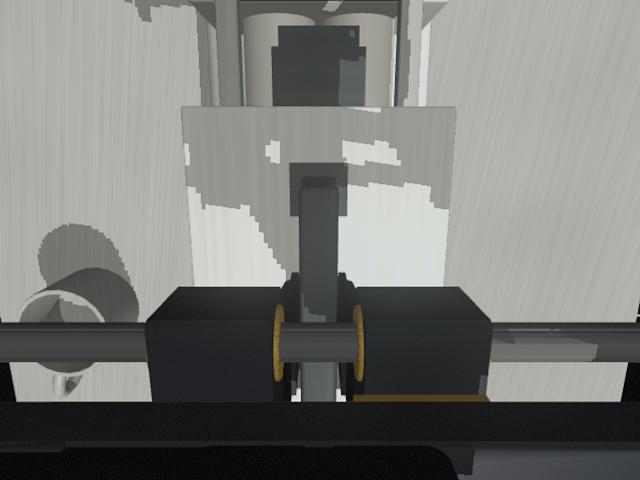

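View pics/d_scene.png

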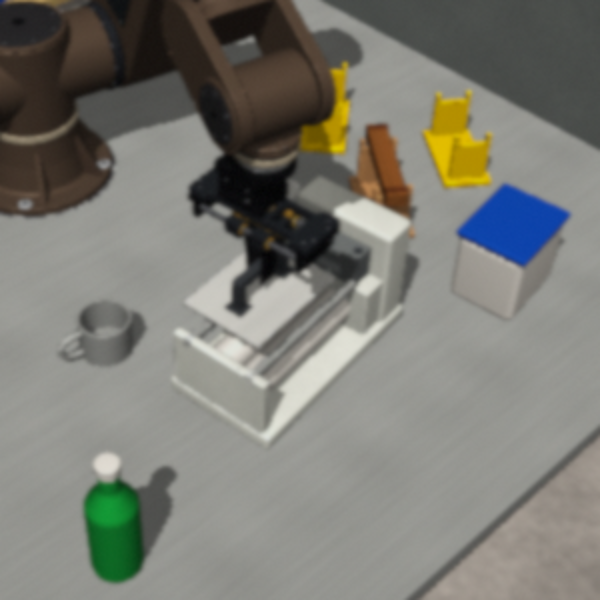

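```bash
python3 - <<'E'
from h import *
import pickle; o,cal=pickle.load(open("w10.pkl","rb"))
im=cv2.imread("pics/w10.png")
S=np.array([570.9,91.1]); th=np.radians(8.6); u=np.array([-np.sin(th),np.cos(th)]); x=np.array([np.cos(th),np.sin(th)])
# tongue corners: side edges & tip at z 178.5
zt=o["position"][2]-27.4+5.5
for p in [(272,75),(365,75),(272,48),(365,48),(278,26),(358,26)]:
    w=atz("wrist",p,zt,cal)[:2]-S; print(p,"machine x",round(w@x,2),"y",round(w@u,2))
def P(a,b,z): return proj("wrist",[np.r_[S+a*x+b*u,z]],cal)[0]
big=cv2.resize(im[0:200,170:470],None,fx=2.6,fy=2.6,interpolation=cv2.INTER_CUBIC)
for a in (-56,-44,44,56):
    p=(P(a,-10,120)-[170,0])*2.6; q=(P(a,-150,120)-[170,0])*2.6
    cv2.line(big,tuple(int(v) for v in p),tuple(int(v) for v in q),(0,0,255),1)
cv2.imwrite("pics/w10c.png",big)
E
```

```text
(272, 75) machine x -20.05 y -48.47
(365, 75) machine x 19.52 y -48.5
(272, 48) machine x -19.76 y -37.83
(365, 48) machine x 19.25 y -37.86
(278, 26) machine x -17.05 y -29.39
(358, 26) machine x 16.14 y -29.41
```

View pics/w10c.png

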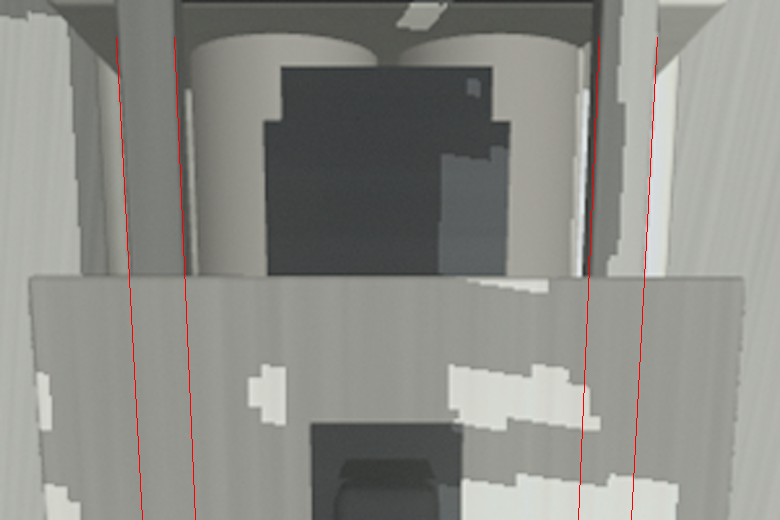

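Call:
{"name": "jog_arm", "arguments": {
  "translation": [
    [15, 0.3, 0],
    [30, 0.3, 0],
    [40, 0.3, 0],
    [47, 0.3, 0],
    [51, 0.3, 0],
    [52, 0.3, 0],
    [52, 0.3, 0],
    [52, 0.3, 0]
  ],
  "turn": [0, 0, 0, 0, 0, 0, 0, 0]
}}

```text
time: 17.73
position: [592.4, -48.1, 148.6]
tcp_rot: [0.536, 0.461, 0.536, -0.461]
wrist_force: [0.9, 0.1, -4.1]
opening: 13.6
```

```bash
python3 - <<'E'
from h import *
o=observe(); print(o["time"],o["position"],o["opening"],o["wrist_force"],o["ft_torque"])
im=vision.get_image("wrist"); cal=vision.calibration("wrist"); cv2.imwrite("pics/w11.png",im[:,:,::-1])
plan([591.9,-48,148],8.6)
S=np.array([570.9,91.1]); th=np.radians(8.6); u=np.array([-np.sin(th),np.cos(th)]); x=np.array([np.cos(th),np.sin(th)])
w=o["position"][:2]-S; print("tcp x",w@x,"y",w@u)
E
```

```text
17.7333 [592.44131677 -48.06984647 148.57489535] 13.603830775071195 [ 0.86113106  0.14498748 -4.05044538] [-0.04435784 -0.10832703 -0.04465813]
t 17.78 pos [592.44 -48.01 148.6 ] jaw 8.61 q [-0.19  0.52  1.71 -0.    0.91 -0.34] shift [ 0.6 -0.5 -0.1] turn 0.01 or -179.99
tcp x 0.4883036219563031 y -140.8262619515716
```

View pics/w11.png

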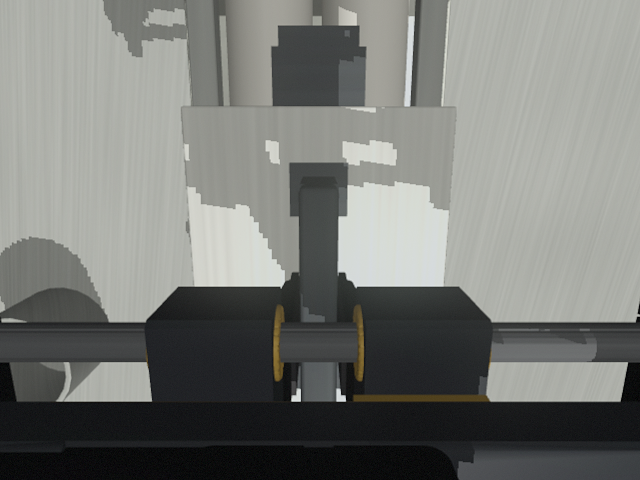

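Call:
{"name": "jog_arm", "arguments": {
  "translation": [
    [0.5, -0.3, -3],
    [0.5, -0.3, -8],
    [0.5, -0.3, -13],
    [0.5, -0.3, -18],
    [0.5, -0.3, -23],
    [0.5, -0.3, -27],
    [0.5, -0.3, -31],
    [0.5, -0.3, -35],
    [0.5, -0.3, -38],
    [0.5, -0.3, -40],
    [0.5, -0.3, -40]
  ],
  "turn": [0, 0, 0, 0, 0, 0, 0, 0, 0, 0, 0]
}}

```text
time: 18.7
position: [585.8, -8.1, 147.5]
tcp_rot: [0.536, 0.461, 0.536, -0.461]
wrist_force: [0.2, -0.4, -3.7]
opening: 13.6
```

```bash
python3 - <<'E'
from h import *
o=observe(); print(o["time"],o["position"],o["opening"],o["wrist_force"],o["ft_torque"])
im=vision.get_image("wrist"); cv2.imwrite("pics/w12.png",im[:,:,::-1])
S=np.array([570.9,91.1]); th=np.radians(8.6); u=np.array([-np.sin(th),np.cos(th)]); x=np.array([np.cos(th),np.sin(th)])
w=o["position"][:2]-S; print("tcp x",w@x,"y",w@u); plan([591.9,-48,148],8.6)
E
```

```text
18.7 [585.82351156  -8.10116319 147.50322614] 13.60410972200685 [ 0.18626849 -0.44393848 -3.66298869] [-0.00860895 -0.13797234  0.01497688]
tcp x -0.07836272077303504 y -100.31737553429939
t 18.75 pos [585.89  -8.31 147.53] jaw 8.62 q [-0.13  0.51  1.73 -0.    0.9  -0.28] shift [-0.5 -0.  40.1] turn 0.02 or -179.98
```

View pics/w12.png

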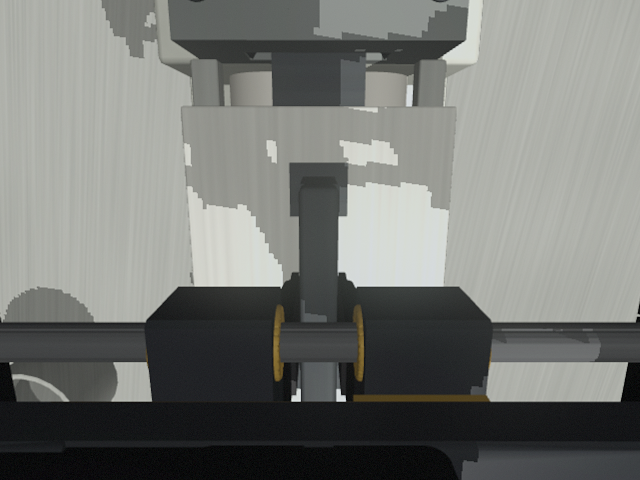

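The tongue is in the slot mouth, centred: flare spans columns 250–387 and tongue 272–365. Pushing on.

Call:
{"name": "jog_arm", "arguments": {
  "translation": [
    [0, 0, -3],
    [0, 0, -6],
    [0, 0, -9],
    [0, 0, -12],
    [0, 0, -15],
    [0, 0, -17],
    [0, 0, -19],
    [0, 0, -20.5],
    [0, 0, -21.5],
    [0, 0, -21.5]
  ],
  "turn": [0, 0, 0, 0, 0, 0, 0, 0, 0, 0]
}}

```text
time: 19.58
position: [582.8, 11.9, 147.9]
tcp_rot: [0.537, 0.461, 0.536, -0.461]
wrist_force: [-0.6, -7.0, -2.4]
opening: 13.4
```

```bash
python3 - <<'E'
from h import *
o=observe(); print(o["time"],o["position"],o["opening"],o["wrist_force"],o["ft_torque"])
im=vision.get_image("wrist"); cv2.imwrite("pics/w13.png",im[:,:,::-1])
S=np.array([570.9,91.1]); th=np.radians(8.6); u=np.array([-np.sin(th),np.cos(th)]); x=np.array([np.cos(th),np.sin(th)])
w=o["position"][:2]-S; print("tcp x",w@x,"y",w@u); plan([591.9,-48,148],8.6)
E
```

```text
19.5833 [582.82006582  11.93974215 147.86588471] 13.428799380178393 [-0.64078061 -6.99350873 -2.39987437] [-1.31738047  0.05552062  0.00201041]
tcp x -0.051215201098605743 y -80.0526812079334
t 19.63 pos [582.81  11.92 147.84] jaw 8.62 q [-0.09  0.51  1.74 -0.    0.9  -0.24] shift [-0.1 -0.  60.6] turn 0.02 or -179.98
```

View pics/w13.png

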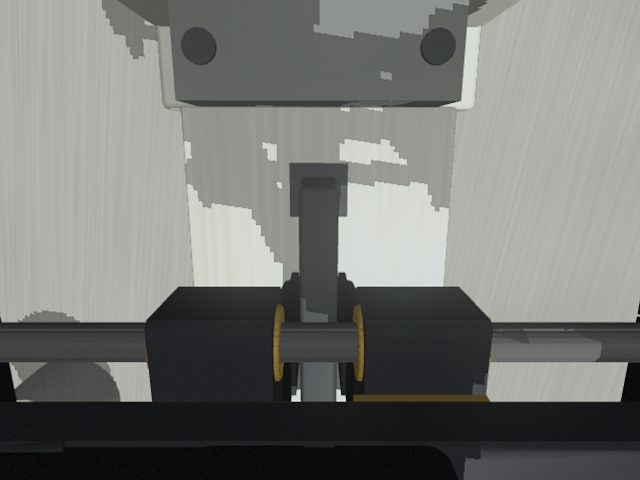

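Call:
{"name": "jog_arm", "arguments": {
  "translation": [
    [0.3, 0, -1],
    [0.6, 0, -1.5],
    [0.6, 0, -1.5],
    [0.6, 0, -1.5]
  ],
  "turn": [0, 0, 0, 0]
}}

```text
time: 19.97
position: [582.8, 12.0, 147.8]
tcp_rot: [0.537, 0.46, 0.535, -0.462]
wrist_force: [-2.9, -16.4, 4.3]
opening: 14.0
```

Call:
{"name": "jog_arm", "arguments": {
  "translation": [
    [-0.3, 0, 1.5],
    [-0.3, 0, 1.5],
    [-0.3, 0, 1.5],
    [-0.3, 0, 1.5],
    [-0.3, 0, 1.5],
    [-0.3, 0, 1.5],
    [-0.3, 0, 1.5],
    [-0.3, 0, 1.5],
    [-0.3, 0, 1.5],
    [-0.3, 0, 1.5]
  ],
  "turn": [0, 0, 0, 0, 0, 0, 0, 0, 0, 0],
  "grip": -0.2
}}

```text
time: 20.8
position: [582.7, 12.8, 147.2]
tcp_rot: [0.536, 0.461, 0.536, -0.461]
wrist_force: [0.3, 0.3, -0.2]
opening: 57.1
```

Call:
{"name": "jog_arm", "arguments": {
  "translation": [
    [-10, 0, 0],
    [-30, 0, 0],
    [-60, 0, 0],
    [-95, 0, 0],
    [-130, 0, 5],
    [-160, 0, 20],
    [-180, 0, 30],
    [-180, 0, 30],
    [-180, 0, 30],
    [-180, 0, 30]
  ],
  "turn": [0, 0, 0, 0, 0, 0, 0, 0, 0, 0]
}}

```text
time: 21.63
position: [586.6, -16.6, 326.6]
tcp_rot: [0.536, 0.461, 0.536, -0.461]
wrist_force: [-0.0, 0.3, -0.0]
opening: 57.0
```

```bash
python3 - <<'E'
from h import *
o=observe(); print(o["time"],o["position"],o["opening"],o["wrist_force"])
im=vision.get_image("wrist"); cal=vision.calibration("wrist");cv2.imwrite("pics/w14.png",im[:,:,::-1])
im2=vision.get_image("scene"); cv2.imwrite("pics/e_scene.png",cv2.resize(im2[120:420,200:500,::-1],None,fx=2,fy=2))
import pickle; pickle.dump((o,cal),open("w14.pkl","wb"))
E
```

```text
21.6333 [586.63865518 -16.60285854 326.57284619] 57.00705187643858 [-0.01094323  0.25650165 -0.00923749]
```

View pics/w14.png

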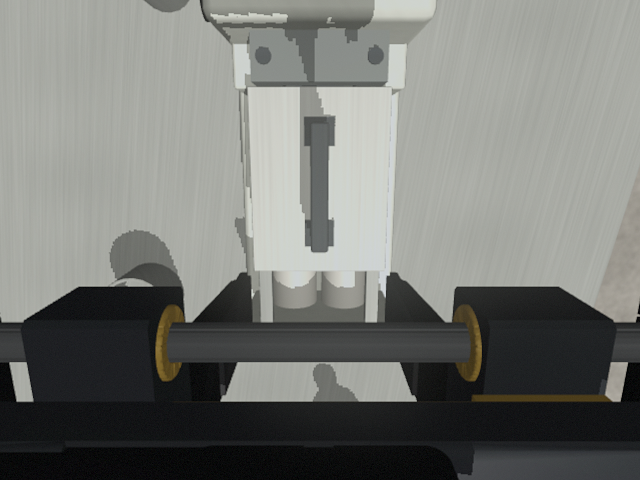

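View pics/e_scene.png

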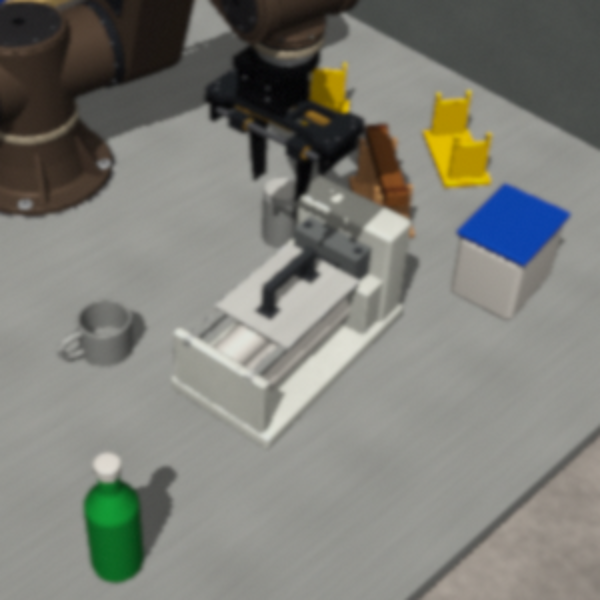

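```bash
python3 - <<'E'
from h import *
import pickle; o,cal=pickle.load(open("w14.pkl","rb"))
S=np.array([570.9,91.1]); th=np.radians(8.6); u=np.array([-np.sin(th),np.cos(th)]); x=np.array([np.cos(th),np.sin(th)])
for p,z in [((248,87),126),((391,87),126),((387,270),126),((254,270),126),((311,124),173),((327,124),173),((327,251),173),((312,251),173)]:
    w=atz("wrist",p,z,cal)[:2]-S; print(p,round(w@x,1),round(w@u,1))
E
```

```text
(248, 87) -59.1 -0.2
(391, 87) 59.0 -0.2
(387, 270) 61.8 -158.2
(254, 270) -59.7 -158.4
(311, 124) -6.3 -31.2
(327, 124) 5.5 -31.2
(327, 251) 6.0 -127.8
(312, 251) -5.8 -127.8
```

The plate edge is at the box (y -0.2), centred, with the bar midpoint at y -79.5. Everything checks out, so I'm handing in.

```bash
python3 - <<'E'
from station import job,observe
print(observe()["time"]); print(job.hand_in())
E
```

```text
21.7333
the job is handed in; nothing more can be done
None
```

The pusher is lying in the brown rest's forks and the guard is fully home in the interlock switch. I handed the job in at 21.7 s. The hand-in gives no verdict, so what follows rests on my own measurements.

- **Pusher:** After release, the wrist view put its centre at (453, 351) mm, and I had measured the rest at about (455.4, 350). It was within 1° of in line and even between the prongs. The largest difference is about 2 mm, inside the 8 mm crosswise limit.
- **Guard:** It came to a hard stop. Pushing a further 1.5 mm raised the force from 7 to 16 N with almost no movement. After release, its plate edge was 0.2 mm from the switch face, it was centred within about 1 mm, and its handle bar was in line with the rails.
- **Bystanders:** I compared these by eye only. The cup, bottle and tub stand upright where they were. The shaker also looks upright in the final scene picture, partly hidden behind the machine.

No check failed. The networks' early marks in the scene view were up to about 30 mm off, so I relied on wrist-camera measurements instead.

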